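Load the curing box and ease its sprung flap shut

TASK

Set the rectangular aluminium module with a mounting ear at each end flat on its base on the floor of the open curing box, lowering it in gently, not dropping it. Then bring the box's sprung flap down all the way shut, easing it against the spring to the very end: it must never slam, for that would jolt the fresh potting.

Things in the scene. Friction and masses are not known exactly. Their poses are not given: they have to be found in the camera images.
- module: Loose aluminium block 40 x 30 x 26 mm high, black on top, on a base plate 66 x 30 x 4 mm whose ends stick out 13 mm as two flat ears with a screw hole; 110 g, stands on the table. Origin: centre of underside; x along the 66 mm, y across the 30 mm width (grip these sides), z up. Look-alikes nearby have no ears (finned heat sink, round can, smaller plain block).
- curebox: White open box fixed to the table, 140 (x) by 200 mm (y), rim 58 mm up, walls 6 mm: chamber 128 x 188 mm, floor 6 mm above the table. Origin: chamber's centre at table level, z up. Hinge axis: parallel to y through (67, 0, 58.5) mm. Behind it (+x) a grey housing 60 mm long, 50 mm high. Spring strut outside its +y wall. Front: -x, where the shut flap's bar lies.
- flap (a joint): Flap angle (rad): 0 shut, level on the rim; 1.75 fully open, leaning back 10 deg past upright, as at the start. Over-centre spring: above about 1.5 it stays open by itself; below, spring and weight drive it shut ever harder, up to about 3 N at the bar; let go, it slams. Shut, it stays shut.
- flap_bar (a point): Middle of the pull bar: round steel, 10 mm thick, 100 mm long, parallel to box y, on two arms from the free edge of the amber-windowed flap (137 x 196 x 6 mm). In flap: 192 mm from the hinge axis, 3 mm above the hinge plane when shut. Clear gap bar to flap edge 50 mm, between arms 90 mm. Height open 247, shut 61.5 mm, free below. Being round, it can turn in the fingers.
Mind the look-alikes: they are no part of the job. What is shaped like the module but orange or pink is not meant.

How it is judged:
By the outcome, as a careful person would: the job done as asked, in the order asked, and still so for the second after the job is handed in, with the robot touching nothing.
It also fails if it takes over 58 s, if anything falls off the work surface, if the arm or the gripper's body presses on something with over 40 N, if the wrist force passes 120 N, or if a joint passes its speed limit or range.

ROBOT

A 7-joint arm with a two-finger parallel gripper is mounted at the origin on the work surface. World frame = base frame: x ahead of the robot, y to its left, z up, the work surface at z = 0. Lengths are in mm, angles in rad, forces in N, time in s.
With the tool pointing down it reaches from about 375 to 925 mm from the base axis. Payload 3.1 kg.
Tool frame: the origin (TCP) lies midway between the tips of the shut fingers; the grasp point (between the pads) lies 19 mm behind it; z points along the fingers, y is the line along which they close (so a half turn about z gives the same grasp; the last joint's range is limited). The gripper opens to 85 mm and grips with 20 to 120 N. Pads are 22 mm wide; open, the fingers measure 114 mm over their backs; the gripper's body (76 mm by 85 mm) begins 54 mm behind the grasp point. The pads swing forward as they close: fully open they stand 13 mm farther back than shut.
Start: joints at [-1.215, 0.383, 0.044, 1.598, -0.018, 1.161, -0.05], TCP at [284.929, 584.225, 231.269] pointing down, gripper open.
Joint ranges: [-2.61, 2.61], [-0.41, 2.15], [-1.48, 1.57], [0, 2.5], [-1.57, 4.71], [0.05, 1.97], [-2.85, 2.85]. Speed limits (rad/s): [2.79, 2.79, 3.14, 3.14, 3.14, 3.14, 3.14].

INTERFACE

Orientations are given as a unit quaternion [w, x, y, z].
In Python, from workcell import env gives the robot as it stands. Calls block until the motion is done:
- env.move_pose(position, orientation): joint-space move of the TCP to a pose.
- env.line_to(position, orientation=None, v=150, until_force=None): straight line of the TCP; orientation=None keeps the orientation; v is the mean speed in mm/s. With until_force (N) it stops when the force on the tool has changed by that much, and returns True; else False.
- env.move_joints(angles): joint-space move.
- env.move_gripper(opening, force=None): opening from 0.0 (shut) to 1.0 (fully open); force is the grip in N (None keeps the last); returns when the fingers have stopped.
- env.wait(seconds).
- env.ik(position, orientation): joint angles nearest the present ones, or None.
- env.read_state(): the state.
- env.camera(name): name is "scene" or "top" or "wrist"; returns (picture, depth): 420x560x3 uint8, red, green, blue; 420x560 float32, mm along the optical axis (not along the pixel's ray), 0 where there is no reading.
- env.camera_params(name): a dict with "fx", "fy", "cx", "cy" (pixels), "rvec" (rotation vector, rad) and "tvec" (3), from world to camera coordinates, as OpenCV has them; the wrist camera has in their place "T_tool_cam" (4x4, takes a point from camera to tool coordinates, whose origin is the TCP and whose axes are the flange's). Camera axes: x right, y down, z forward; pixel columns grow to the right and rows downward; lengths in mm; the calibration is good to about 2 mm. The wrist camera is an equidistant fisheye: a pixel r from the principal point sees the ray r / f radians off the axis. A picture is of the moment at which its call begins: read the wrist's pose just before it. camera_params takes no time and is no camera call.
A pose or a line that the arm cannot do raises env.PlanningError and nothing moves.
- env.close_job(): hands the job in; it is judged then, once.
Trained networks look in the newest picture that a camera, given by its name, has taken for a name from the list of things; names that differ only in an ending like _2 or _b are one class to them, and where a whole thing is asked for, a point or a joint stands for the part that bears it (a point fixed in the world has none). Each returns a list of dicts, best first, with "p" (0 to 1); they miss things now and then, are a little off and sometimes report something else, mostly with a low value. They report only what shows in the picture. A call takes as long as a camera call. They do not tell look-alikes from the thing itself.
- env.recognise(camera, query): "box" ([centre column, centre row, width, height] in pixels, round what is visible of it).
- env.tip_of(camera, query): "uv" ([column, row] in pixels: a listed point, or the origin of a listed thing).
The state is a dict: "t": time; "joints": joint angles; "joint_vel": joint speeds; "tau": joint torques, N m; "tool_pos": TCP position; "tcp_rot": TCP orientation; "wrist_force": force on the tool from outside, world axes, zero at the start; "wrist_torque": the same for the moment, N m; "finger_gap": opening from 0.0 (shut) to 1.0 (fully open); "grasp_force": force on a finger pad.
Only numpy, scipy, OpenCV 4.12 (cv2) and the standard library are available. Lean on these libraries where they do the work, as an engineer would, in place of code of your own. Each camera call takes 0.05 s, during which the arm holds its last target. There are 200 camera calls.

## Working session

There is one attempt and no reset: what is moved stays moved. The work goes in short steps, each a Python script; the robot and the scene stay as the last script left them, time stands still between calls to the robot, and variables do not carry over. Pictures are saved under pics/ and viewed, at most 10 in all, crops included, and the job is handed in when it is done.

```bash
ls; mkdir -p pics; cat > h.py <<'E'
import numpy as np, cv2
from scipy.spatial.transform import Rotation as R
from workcell import env
def cam(n):
    p=env.camera_params(n); M=R.from_rotvec(np.ravel(p["rvec"])).as_matrix(); return p,M,np.ravel(p["tvec"])
def pts(n,depth):
    p,M,t=cam(n); v,u=np.mgrid[0:420,0:560]
    c=np.stack([(u-p["cx"])/p["fx"]*depth,(v-p["cy"])/p["fy"]*depth,depth],-1)
    return (c-t)@M
def save(n,im): cv2.imwrite("pics/"+n,im[...,::-1])
E
python3 - <<'E'
from h import *
for n in("scene","top"):
    im,d=env.camera(n); np.savez(n,im=im,d=d); save(n+".png",im)
    P=pts(n,d)
    for q in("module","curebox","flap","flap_bar"):
        for r in env.recognise(n,q)[:5]: print(n,q,r)
        for r in env.tip_of(n,q)[:5]:
            u,v=np.round(r["uv"]).astype(int); print("  tip",r, P[v,u].round(0) if 0<=v<420 and 0<=u<560 else "")
print(env.read_state())
E
```

```text
pics
scene module {'box': [276.5, 214.8, 26.4, 23.3], 'p': 0.77}
scene module {'box': [299.6, 247.0, 33.8, 19.8], 'p': 0.71}
scene module {'box': [332.2, 211.4, 13.7, 25.1], 'p': 0.64}
  tip {'uv': [275.2, 217.1], 'p': 0.93} [537.  45.  11.]
  tip {'uv': [296.2, 249.4], 'p': 0.84} [640.  29.   9.]
  tip {'uv': [329.7, 213.8], 'p': 0.7} [596. 153.   8.]
scene curebox {'box': [183.0, 258.8, 145.8, 155.0], 'p': 0.85}
  tip {'uv': [198.0, 271.3], 'p': 0.96} [ 577. -165.    7.]
scene flap {'box': [146.1, 236.8, 77.4, 117.3], 'p': 0.88}Traceback (most recent call last):
  File "<stdin>", line 7, in <module>
ValueError: it knows: curebox, flap_bar, module
```

```bash
python3 - <<'E'
from h import *
for n in("scene","top"):
    im,d=env.camera(n); np.savez(n,im=im,d=d); save(n+".png",im)
    P=pts(n,d)
    for q in("module","curebox","flap_bar"):
        if n=="top":
            for r in env.recognise(n,q)[:5]: print(n,q,r)
        for r in env.tip_of(n,q)[:5]:
            u,v=np.round(r["uv"]).astype(int); print("  tip",q,r, P[v,u].round(0) if 0<=v<420 and 0<=u<560 else "")
s=env.read_state();print({k:np.round(v,3) for k,v in s.items()})
E
```

```text
tip module {'uv': [333.6, 212.8], 'p': 0.68} [604. 157.  15.]
  tip module {'uv': [299.3, 249.4], 'p': 0.63} [650.  29.  18.]
  tip module {'uv': [274.6, 216.8], 'p': 0.58} [538.  44.  13.]
  tip curebox {'uv': [197.8, 268.3], 'p': 0.84} [ 571. -162.    9.]
  tip flap_bar {'uv': [125.4, 203.4], 'p': 0.81} [ 593. -267.  251.]
top module {'box': [232.4, 186.5, 25.5, 33.6], 'p': 0.92}
top module {'box': [280.4, 213.2, 31.5, 20.2], 'p': 0.63}
top module {'box': [284.4, 162.3, 15.6, 33.3], 'p': 0.63}
  tip module {'uv': [279.9, 212.3], 'p': 0.77} [521.  52.  27.]
  tip module {'uv': [284.4, 161.3], 'p': 0.74} [632.  43.  27.]
  tip module {'uv': [232.5, 183.5], 'p': 0.57} [582. 156.  27.]
  tip module {'uv': [377.3, 193.4], 'p': 0.42} [ 564. -161.   10.]
top curebox {'box': [407.9, 181.8, 136.0, 111.1], 'p': 0.87}
  tip curebox {'uv': [373.3, 193.9], 'p': 0.71} [ 562. -153.    6.]
top flap_bar {'box': [443.2, 179.6, 68.9, 109.6], 'p': 0.94}
  tip flap_bar {'uv': [469.6, 174.1], 'p': 0.59} [ 569. -260.  252.]
{'t': np.float64(0.85), 'joints': array([-1.215,  0.383,  0.044,  1.598, -0.018,  1.161, -0.05 ]), 'joint_vel': array([-0.   ,  0.   , -0.001,  0.002,  0.   , -0.001, -0.001]), 'tau': array([-0.0000e+00, -4.3341e+01,  1.0230e+00, -2.4992e+01,  1.1000e-02,
        2.0000e-03,  0.0000e+00]), 'tool_pos': array([284.949, 584.258, 231.337]), 'tcp_rot': array([-0.   ,  0.225,  0.974,  0.   ]), 'wrist_force': array([ 0.368, -0.566, -0.471]), 'wrist_torque': array([ 0.01 ,  0.042, -0.006]), 'grasp_force': np.float64(0.0), 'finger_gap': np.float64(1.001)}
```

View pics/top.png

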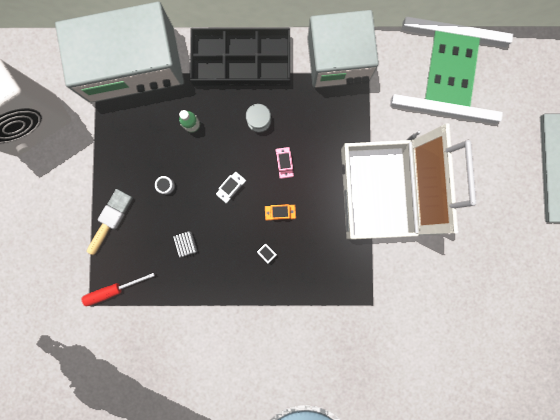

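View pics/scene.png

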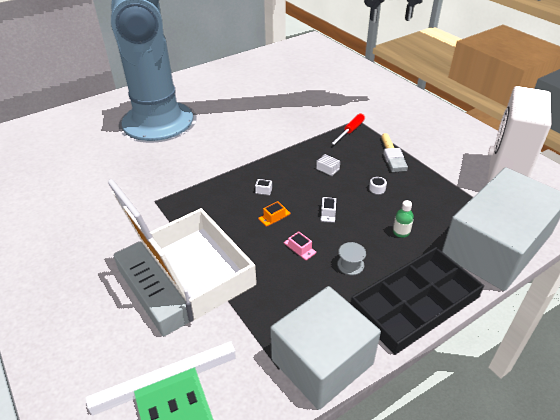

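The module candidates in top.png are (231,187), silver with two ears, then orange (280,212) and pink (284,162). The eared silver one with the black top fits; plain block (267,254), finned sink (185,244) and can (164,185) have no ears. The box is at (380,190) with its front to the left (+y) and the open flap and bar on the right at (469,175).

```bash
python3 - <<'E'
from h import *
ims=[]
for n,c in(("top",(231,187)),("scene",(329,209))):
    f=np.load(n+".npz"); im,d=f["im"],f["d"]; P=pts(n,d)
    u,v=c; ims.append(cv2.resize(im[v-30:v+30,u-30:u+30],(400,400),interpolation=cv2.INTER_CUBIC))
    Q=P[v-25:v+25,u-25:u+25].reshape(-1,3)
    print(n,"table z",np.median(Q[:,2]), end=" ")
    T=Q[(Q[:,2]>20)&(Q[:,2]<35)]; A=Q[(Q[:,2]>2.5)&(Q[:,2]<40)]
    print("mod top",len(T),T.mean(0).round(1),np.percentile(T[:,2],[10,50,90]).round(1))
    for S in(T,A): print("   rect",cv2.minAreaRect(S[:,:2].astype(np.float32)))
    Q=P.reshape(-1,3); near=(abs(Q[:,0]-565)<180)&(Q[:,1]<-40)&(Q[:,1]>-330)
    Rm=Q[near&(Q[:,2]>53)&(Q[:,2]<63)]
    print("rim",len(Rm),cv2.minAreaRect(Rm[:,:2].astype(np.float32)),np.median(Rm[:,2]))
    F=Q[near&(Q[:,2]>225)&(Q[:,2]<262)]; print("bar",len(F),F.mean(0).round(1),cv2.minAreaRect(F[:,:2].astype(np.float32)),F[:,2].max())
    np.save(n+"_rim.npy",Rm)
    Fl=Q[near&(Q[:,2]<14)&(Q[:,2]>3)&(abs(Q[:,0]-565)<70)&(abs(Q[:,1]+155)<40)]; print("floor",len(Fl),np.median(Fl,0))
save("crop.png",np.hstack(ims))
E
```

```text
top table z 1.158067984172796 mod top 262 [578.5 162.1  26.5] [24.2 26.5 28.9]
   rect ((578.7957763671875, 162.52435302734375), (30.66261863708496, 40.11787414550781), 49.004066467285156)
   rect ((579.1731567382812, 162.0672149658203), (109.42656707763672, 109.47196960449219), 89.95730590820312)
rim 869 ((572.3450927734375, -160.5315704345703), (208.20852661132812, 146.4759063720703), 2.78499174118042) 58.36295355445449
bar 519 [ 572.3 -259.8  247.9] ((572.9864501953125, -259.675048828125), (109.43353271484375, 14.65216064453125), 2.7615997791290283) 255.5270178634839
floor 2251 [ 563.66288064 -154.7352271     6.84149572]
scene table z 0.3415407646958806 mod top 183 [582.8 158.6  25.4] [23.4 25.6 27.5]
   rect ((580.4866943359375, 159.8514862060547), (28.940584182739258, 42.03644561767578), 51.42115783691406)
   rect ((573.4827880859375, 170.8994140625), (114.77265167236328, 164.38873291015625), 56.835533142089844)
rim 833 ((572.7045288085938, -179.78353881835938), (209.4404296875, 197.50698852539062), 7.290853500366211) 57.06455518270917
bar 372 [ 586.5 -263.1  247. ] ((576.746337890625, -263.23870849609375), (108.77381134033203, 13.03024673461914), 4.909359455108643) 253.63290821998737
floor 1866 [ 563.08674415 -156.23909731    6.14661672]
```

View pics/crop.png

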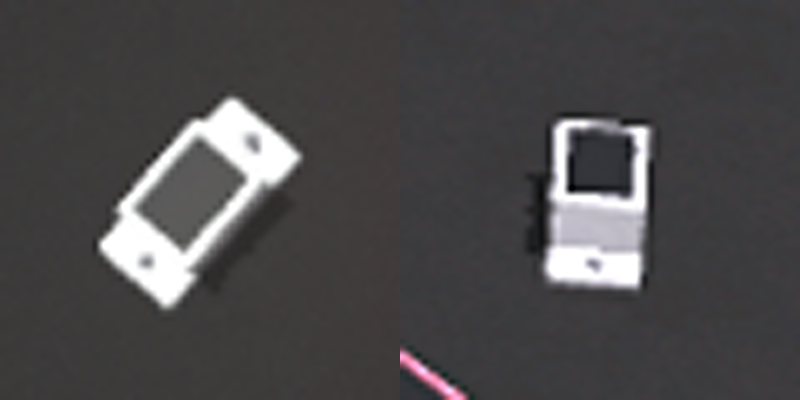

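The crop confirms it: silver block with black top and a holed ear at each end, about 26 mm high, at (579.5, 161), with its width axis at about 50°. The heights match the text (rim 58, bar 247). Next I grasp the module.

```bash
cat >> h.py <<'E'
def down(deg):
    c,s=np.cos(np.radians(deg)),np.sin(np.radians(deg))
    q=R.from_matrix(np.array([[-s,c,0],[c,s,0],[0,0,-1]]).T).as_quat(); return q[[3,0,1,2]].tolist()
def st(*a):
    s=env.read_state(); print(*a,"t",round(float(s["t"]),2),"pos",np.round(s["tool_pos"],1),"F",np.round(s["wrist_force"],1),"gap",round(float(s["finger_gap"]),3),"g",round(float(s["grasp_force"]),1),"j7",round(s["joints"][6],2)); return s
bo=np.array([569,-157.]); yaw=np.radians(-87.2); bx=np.array([np.cos(yaw),np.sin(yaw)]); by=np.array([-bx[1],bx[0]])
E
python3 - <<'E'
from h import *
env.move_gripper(0.75,force=40)
env.move_pose([579.5,161,110],down(50)); st("above")
print(env.line_to([579.5,161,5],v=80,until_force=8)); st("down")
env.move_gripper(0.0,force=40); st("grip")
env.line_to([579.5,161,130],v=120); s=st("lift")
im,d=env.camera("wrist"); save("w1.png",im)
E
```

```text
above t 3.12 pos [579.3 163.5 110.3] F [-0.7  1.5 -0.3] gap 0.754 g 0.0 j7 0.69
False
down t 4.58 pos [580.1 161.1   5.7] F [-0.3  0.2  0.9] gap 0.75 g 0.0 j7 0.74
grip t 4.98 pos [580.1 161.2   5.6] F [-0.4  0.7  3. ] gap 0.335 g 40.9 j7 0.74
lift t 6.17 pos [578.6 160.8 128.9] F [ 0.3  0.  -0.7] gap 0.34 g 40.5 j7 0.68
```

View pics/w1.png

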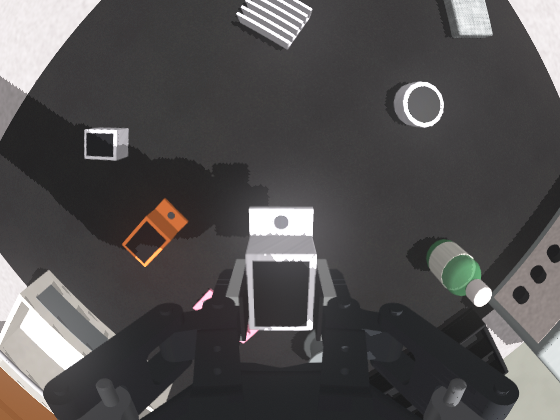

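The module is held square between the pads (wrist image 280,290; gap 29 mm). Next I place it in the box.

```bash
python3 - <<'E'
from h import *
p=bo+bx*-6
q=down(2.8)
env.move_pose([*p,140],q); st("above")
env.line_to([*p,30],v=100); st("in")
print(env.line_to([*p,16],v=35))
env.wait(.2); st("pre")
print(env.line_to([*p,8],v=12,until_force=3)); st("touch")
env.move_gripper(0.55); st("rel")
env.line_to([*p,150],v=150); st("up")
im,d=env.camera("wrist"); save("w2.png",im)
E
```

```text
above t 7.42 pos [ 569.6 -147.7  139.6] F [ 0.5  0.2 -2. ] gap 0.343 g 40.4 j7 0.49
in t 8.67 pos [ 569.5 -151.3   30.8] F [-0.5 -0.3 -0.8] gap 0.343 g 40.4 j7 0.58
False
pre t 9.42 pos [ 568.9 -151.1   16.2] F [ 0.4  0.  -0.6] gap 0.343 g 40.4 j7 0.6
True
touch t 9.88 pos [ 568.9 -151.    11.5] F [-0.2 -0.4  4.2] gap 0.343 g 41.0 j7 0.6
rel t 10.19 pos [ 567.2 -150.4   10.2] F [-0.9  0.3 -0.2] gap 0.552 g 0.0 j7 0.6
up t 11.28 pos [ 567.8 -150.6  148.9] F [-0.2 -0.1 -0. ] gap 0.548 g 0.0 j7 0.49
```

View pics/w2.png

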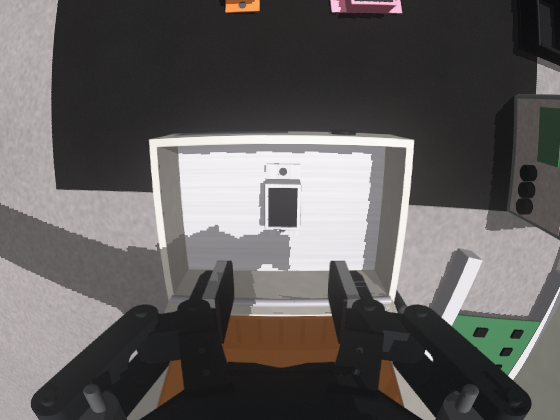

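The module stands flat on the chamber floor (wrist image 283,200), released at first contact. Now the bar.

```bash
python3 - <<'E'
from h import *
b=np.array([574,-261.])
for a in(92.8,-87.2):
    j=env.ik([*b,228],down(a)); print(a,None if j is None else np.round(j,2))
    j=env.ik([*(b-bx*226),42],down(a)); print(a,None if j is None else np.round(j,2))
s=env.read_state(); env.line_to([*s["tool_pos"][:2],320],v=250)
env.move_gripper(0.5,force=30)
q=down(92.8 if env.ik([*b,228],down(92.8)) is not None else -87.2)
env.move_pose([*b,310],q); st("above")
im,d=env.camera("wrist"); save("w3.png",im)
print(env.tip_of("wrist","flap_bar")[:2])
E
```

```text
92.8 [ 0.05  0.36  0.39  1.67 -0.15  1.14  2.1 ]
92.8 [-0.22  0.48  0.25  1.95 -0.17  0.74  1.75]
-87.2 [-0.4   0.53  1.03  1.69 -0.49  1.21 -0.77]
-87.2 [-0.7   0.64  0.86  1.97 -0.65  0.84 -0.99]
above t 13.92 pos [ 574.1 -260.6  309.8] F [-0.3 -0.1 -0.3] gap 0.499 g 0.0 j7 2.11
[{'uv': [277.4, 226.8], 'p': 0.89}]
```

View pics/w3.png

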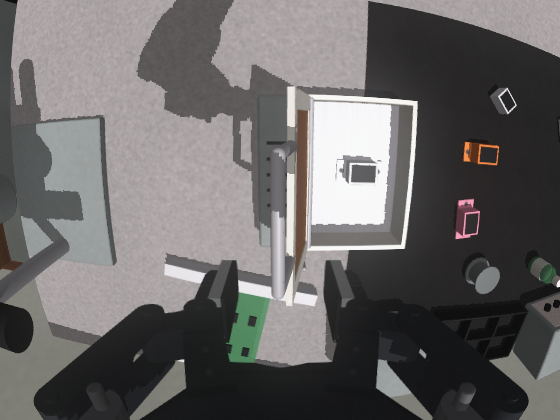

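The bar runs vertically in the wrist image, (280,155) to (278,295), centred between the fingers. I triangulate its midpoint at z = 247 to check where the grip falls along it, then descend.

```bash
python3 - <<'E'
from h import *
p=env.camera_params("wrist"); T=np.array(p["T_tool_cam"]); s=env.read_state()
w=np.roll(s["tcp_rot"],-1); M=R.from_quat(w).as_matrix()
def ray(u,v):
    a=np.array([(u-p["cx"])/p["fx"],(v-p["cy"])/p["fy"]]); r=np.hypot(*a)
    d=np.array([*(a/r*np.sin(r)),np.cos(r)]); return M@(T[:3,:3]@d),M@T[:3,3]+s["tool_pos"]
for uv in((277.4,226.8),(280,158),(278,293)):
    d,o=ray(*uv); print(uv,(o+d*(247-o[2])/d[2]).round(1))
print(o.round(1))
E
```

```text
(277.4, 226.8) [ 570.6 -262.3  247. ]
(280, 158) [ 524.3 -262.8  247. ]
(278, 293) [ 622.4 -259.4  247. ]
[ 496.1 -263.9  452.4]
```

```bash
python3 - <<'E'
from h import *
q=down(92.8)
env.move_gripper(0.4,force=30)
print(env.line_to([573,-261.5,228],q,v=100,until_force=6)); st("down")
env.move_gripper(0.0,force=30); env.wait(.2); s=st("grip")
E
```

```text
False
down t 15.23 pos [ 573.6 -261.9  228.8] F [-0.3  0.  -0.4] gap 0.402 g 0.0 j7 2.14
grip t 15.77 pos [ 573.6 -262.3  229. ] F [-0.1 -0.8  3.3] gap 0.1 g 29.4 j7 2.14
```

```bash
cat >> h.py <<'E'
def f(a): return -192*np.cos(a)+3*np.sin(a), 192*np.sin(a)+3*np.cos(a)
def arc(a, x0=573.6, y0=-262.3, z0=229.0):
    dx,dz=np.subtract(f(a),f(1.75)); p=np.array([x0,y0])+bx*dx; return [*p,z0+dz]
E
python3 - <<'E'
from h import *
for a in np.arange(1.65,0.34,-0.1):
    env.line_to(arc(a),v=50 if a>.7 else 35); s=env.read_state(); F=s["wrist_force"]
    print(round(a,2),np.round(s["tool_pos"]-arc(a),1),np.round(F,1),"g",round(float(s["grasp_force"])),round(float(s["finger_gap"]),2),round(float(s["t"]),1))
    if np.linalg.norm(F)>35: print("STOP"); break
E
```

```text
1.65 [-0.   0.6 -0. ] [ 0.5 -1.7  2.3] g 30 0.1 16.3
1.55 [-0.   0.8 -0.3] [ 1.2 -0.9  0.8] g 30 0.1 16.8
1.45 [-0.   0.8 -0.3] [ 1.8 -0.6  1.2] g 30 0.1 17.4
1.35 [0.  0.7 0. ] [ 0.6 -0.8  3. ] g 30 0.1 17.9
1.25 [-0.   0.7 -0.5] [ 1.4 -0.1 -0.1] g 30 0.1 18.4
1.15 [-0.   0.5 -0.4] [ 2.6 -0.6 -1.7] g 30 0.1 19.0
1.05 [-0.1  0.4 -0.3] [ 2.8 -0.6 -2.3] g 30 0.1 19.5
0.95 [-0.1  0.4 -0.3] [ 3.6 -0.8 -1.6] g 30 0.1 20.0
0.85 [-0.1  0.4 -0.3] [ 3.   0.4 -2.1] g 30 0.1 20.6
0.75 [-0.1  0.3 -0.3] [ 2.9 -0.9 -1.1] g 30 0.11 21.1
0.65 [-0.1  0.2 -0.1] [ 1.4  0.7 -1.6] g 30 0.1 21.8
0.55 [-0.1 -0.  -0.1] [ 0.2  1.  -1. ] g 30 0.1 22.5
0.45 [-0.1 -0.  -0.1] [ 0.6  1.9 -1.5] g 30 0.1 23.2
0.35 [-0.1 -0.1 -0.1] [ 0.5  0.6 -2.5] g 29 0.1 23.9
```

```bash
python3 - <<'E'
from h import *
for a in (.27,.19,.11,.05):
    env.line_to(arc(a),v=22); st(a,np.round(arc(a),1))
env.wait(.2); st("rest")
hit=env.line_to(arc(-.035),v=8,until_force=10); env.wait(.3); st("end",hit,np.round(arc(0),1))
im,d=env.camera("wrist"); save("w4.png",im)
im,d=env.camera("top"); P=pts("top",d).reshape(-1,3)
for lab,r in(("flap",(-60,60,-85,85)),("bar",(-131,-119,-45,45))):
    L=P[:,:2]-bo; X,Y=L@bx,L@by; m=(X>r[0])&(X<r[1])&(Y>r[2])&(Y<r[3])&(P[:,2]>20)&(P[:,2]<90)
    if lab=="flap":
        A=np.c_[X[m],Y[m],np.ones(m.sum())]; print(lab,m.sum(),np.linalg.lstsq(A,P[m,2],rcond=None)[0],np.median(P[m,2]))
    else: print(lab,m.sum(),np.percentile(P[m,2],[50,90]) if m.any() else "")
E
```

```text
0.27 [562.8 -41.1  94.7] t 24.74 pos [562.7 -41.3  94.7] F [ 0.4  1.2 -1.5] gap 0.099 g 29.3 j7 1.79
0.19 [562.6 -37.4  79.8] t 25.59 pos [562.6 -37.5  79.8] F [ 0.7 -0.2 -2.1] gap 0.097 g 29.2 j7 1.79
0.11 [562.5 -34.9  64.7] t 26.44 pos [562.5 -35.1  64.7] F [-0.3  0.7 -2.3] gap 0.101 g 29.1 j7 1.8
0.05 [562.4 -33.8  53.2] t 27.12 pos [562.4 -34.1  53.1] F [ 0.7 -0.4 -2.7] gap 0.097 g 29.1 j7 1.8
rest t 27.32 pos [562.4 -34.1  53.3] F [ 0.7 -1.9 -3.2] gap 0.106 g 29.2 j7 1.8
end True [562.4 -33.4  43.6] t 28.7 pos [562.4 -33.9  46.2] F [-0.7  0.6  6.4] gap 0.104 g 29.9 j7 1.81
flap 2782 [ 1.04246230e-02 -5.50952845e-04  6.32358408e+01] 63.45509279990917
bar 0
```

The flap plane measures level, and contact came with +6 N reaction. I press a little further to make sure it is fully shut, then release with a partial opening and retreat upwards.

```bash
python3 - <<'E'
from h import *
p=env.read_state()["tool_pos"]
print(env.line_to([p[0],p[1],p[2]-4],v=8,until_force=10)); env.wait(.2); st("press")
env.move_gripper(0.4); env.wait(.2); st("rel")
p=env.read_state()["tool_pos"]
env.line_to([p[0],p[1],p[2]+25],v=50); env.line_to([p[0],p[1],220],v=150); st("up")
env.wait(.3)
im,d=env.camera("top"); save("t5.png",im); P=pts("top",d).reshape(-1,3)
L=P[:,:2]-bo; X,Y=L@bx,L@by; m=(X>-60)&(X<60)&(abs(Y)<85)&(P[:,2]>20)&(P[:,2]<90)
A=np.c_[X[m],Y[m],np.ones(m.sum())]; print(m.sum(),np.linalg.lstsq(A,P[m,2],rcond=None)[0],np.median(P[m,2]))
m=(X>-135)&(X<-110)&(abs(Y)<45)&(P[:,2]>40)&(P[:,2]<100); print("bar",m.sum(),np.percentile(P[m,2],[50,90]))
im2,d=env.camera("scene"); save("f.png",np.hstack([cv2.resize(im[90:290,300:500],(400,400)),cv2.resize(im2[150:350,80:280],(400,400))]))
E
```

```text
True
press t 29.32 pos [562.4 -33.9  46. ] F [-0.5  0.8  5.5] gap 0.098 g 30.0 j7 1.81
rel t 29.88 pos [561.1 -35.   44.9] F [-0.3 -0.2  0.6] gap 0.401 g 0.0 j7 1.81
up t 31.68 pos [560.1 -34.9 218.8] F [-0.4  0.   0.3] gap 0.404 g 0.0 j7 1.71
0 [0. 0. 0.] nan
bar 68 [64.86245342 67.34858593]
  return _methods._mean(a, axis=axis, dtype=dtype,
  ret = ret.dtype.type(ret / rcount)
```

View pics/f.png

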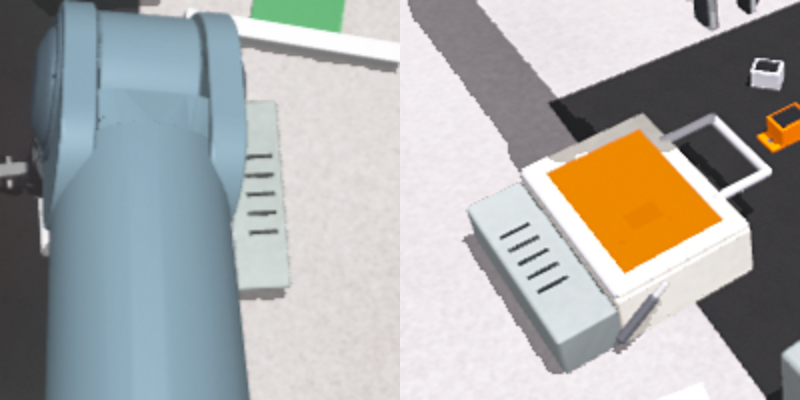

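The scene view (right half) shows the flap flat on the rim with the module visible through the window at (645,215), and the gripper is clear. One depth check from the scene camera, then I hand in.

```bash
python3 - <<'E'
from h import *
p=env.read_state()["tool_pos"]; env.line_to([p[0]-30,150,240],v=200)
ok=True
for n in("top","scene"):
    im,d=env.camera(n); P=pts(n,d).reshape(-1,3); L=P[:,:2]-bo; X,Y=L@bx,L@by
    m=(abs(X)<60)&(abs(Y)<85)&(P[:,2]>40)&(P[:,2]<90)
    A=np.c_[X[m],Y[m],np.ones(m.sum())]; c=np.linalg.lstsq(A,P[m,2],rcond=None)[0] if m.sum()>100 else None; print(n,m.sum(),c)
    m=(X>-132)&(X<-115)&(abs(Y)<40)&(P[:,2]>40)&(P[:,2]<100); print("bar",m.sum(),np.percentile(P[m,2],[50,90]) if m.any() else "")
    if c is not None and (abs(c[0])>.02 or abs(c[2]-62)>4): ok=False
st(ok)
if ok: print(env.close_job())
E
```

```text
top 4708 [-2.19968093e-04 -5.50198508e-04  6.34682212e+01]
bar 182 [65.64599264 68.15199396]
scene 4019 [-4.40938800e-04  6.35681234e-04  6.27925360e+01]
bar 146 [64.79495036 67.10883527]
True t 33.27 pos [531.3 147.8 239.9] F [-0.3 -0.7 -0.6] gap 0.401 g 0.0 j7 1.33
the job is handed in; nothing more can be done
None
```

The module was set flat on the curing box floor and the flap eased fully shut without slamming, measuring level from both cameras; I handed the job in at about 33 s with the arm clear, and no verdict was returned.

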